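# Tighten the cover of the suspension test pot crosswise in two passes

### The job

The four cranked handles on the test pot's cover are only spun on loosely: tighten the cover down evenly by feel, in two passes. First turn each handle clockwise until it just bites lightly, in crisscross order (after the first handle the one diagonally opposite, then the other two), and only when all four bite go round crisscross once more and make each one properly tight, without crushing the seal by overtightening. Leave the other things on the bench where they are.

Things in the scene. Friction and masses are not known exactly. Their poses are not given: they have to be found in the camera images.
- pot: suspension leak-test pot, fixed to the bench: round aluminium body, round flat steel cover 208 mm wide, its upper face 82 mm above the bench; at its centre a dark gauge (36 mm wide, 16 mm high). Origin: centre of the underside, z up. The handles turn about vertical studs on a circle of 75 mm radius, at 45, 135, 225, 315 degrees from its x axis (handle1 to handle4, anticlockwise from above)
- handle1: cranked clamp handle, diagonally opposite handle3: hub, flat arm, upright post 45 mm from the turning axis. Origin: on the axis under the hub, 92 mm above the bench; x points along the arm to the post, z up. Clockwise from above tightens. It stays where it is left. Its thread runs stiffly: 9 N sideways at the post (0.4 N m) turns it when loose.
- handle2: cranked clamp handle, diagonally opposite handle4: hub, flat arm, upright post 45 mm from the turning axis. Origin: on the axis under the hub, 92 mm above the bench; x points along the arm to the post, z up. Clockwise from above tightens. Each handle is loose for 0.1 to 0.7 rad, different for each and not visible; then it meets the seal and gets stiffer.
- handle3: cranked clamp handle, diagonally opposite handle1: hub, flat arm, upright post 45 mm from the turning axis. Origin: on the axis under the hub, 92 mm above the bench; x points along the arm to the post, z up. Clockwise from above tightens. Once a handle meets the seal, the push needed at its post climbs by 11 N per radian (0.49 N m) and its clamp load by 50 N per radian.
- handle4: cranked clamp handle, diagonally opposite handle2: hub, flat arm, upright post 45 mm from the turning axis. Origin: on the axis under the hub, 92 mm above the bench; x points along the arm to the post, z up. Clockwise from above tightens. A handle does not loosen when others are tightened. Read the push while the handle moves slowly; right after halting 1 to 2 N less is felt.
- post1 (a point): centre of the upright round black post of handle1, 14 mm wide, 34 mm high, half-way up, 125 mm above the bench (it stands on the arm, whose upper face is 108 mm above the bench); same axes as handle1. Push it sideways or grip it; it revolves freely on its pin. Light bite of any handle: clamp load about 14 N, push at the post 12 N (3 N more than when loose), 0.28 rad past meeting the seal.
- post2 (a point): centre of the upright round black post of handle2, 14 mm wide, 34 mm high, half-way up, 125 mm above the bench (it stands on the arm, whose upper face is 108 mm above the bench); same axes as handle2. Push it sideways or grip it; it revolves freely on its pin. Properly tight, any handle: clamp load about 30 N, push at the post 15.4 N (6.5 N more than when loose), 0.6 rad past meeting the seal.
- post3 (a point): centre of the upright round black post of handle3, 14 mm wide, 34 mm high, half-way up, 125 mm above the bench (it stands on the arm, whose upper face is 108 mm above the bench); same axes as handle3. Push it sideways or grip it; it revolves freely on its pin. Overtightened, any handle: clamp load over 46 N, push at the post 19 N (10 N more than when loose), 0.92 rad past meeting the seal; this crushes it.
- post4 (a point): centre of the upright round black post of handle4, 14 mm wide, 34 mm high, half-way up, 125 mm above the bench (it stands on the arm, whose upper face is 108 mm above the bench); same axes as handle4. Push it sideways or grip it; it revolves freely on its pin. 
- spray_can: loose upright spray can, 54 mm wide, 190 mm tall, a bystander; origin: underside or middle of it
- bearing: loose steel bearing ring 44 mm wide, 12 mm high, a bystander; origin: underside or middle of it
- seal_ring: loose black rubber seal ring 60 mm wide, 6 mm high, a bystander; origin: underside or middle of it
- spanner: loose steel spanner, 160 mm, lying flat, a bystander; origin: underside or middle of it
- driver: loose screwdriver, lying flat, a bystander; origin: underside or middle of it
- mallet: loose hammer, lying flat, a bystander; origin: underside or middle of it
- grease_jar: loose squat jar, 64 mm wide, 60 mm tall, a bystander; origin: underside or middle of it
- sprocket: loose dark steel sprocket, 92 mm wide, lying flat, a bystander; origin: underside or middle of it

How it is judged (in metres and radians):
On the way, in this order (a step that is already met when the one before it is completed fails the run):
1. first pass done: all four handles bite lightly (each clamps the cover with 5 to 22 N) (contact force between handle1 and pot between 5 and 22 N and contact force between handle2 and pot between 5 and 22 N and contact force between handle3 and pot between 5 and 22 N and contact force between handle4 and pot between 5 and 22 N), for 0.2 s.
2. second pass done: all four handles are properly tight (each clamps the cover with 22 to 40 N) (contact force between handle1 and pot between 22 and 40 N and contact force between handle2 and pot between 22 and 40 N and contact force between handle3 and pot between 22 and 40 N and contact force between handle4 and pot between 22 and 40 N), for 0.2 s.
At the end, for the whole second after the job is handed in: all four handles are released and each clamps the cover with 22 to 40 N (all of step 2); the robot touches nothing.
It fails at once if a handle is overtightened and the seal crushed (more than 46 N) (contact force between any of handle1, handle2, handle3, handle4 and pot above 46 N).
It fails at once if a handle is tightened beyond a light bite (over 22 N) while another does not yet bite (under 5 N) ((contact force between handle1 and pot above 22 N and contact force between handle2 and pot below 5 N) or (contact force between handle1 and pot above 22 N and contact force between handle3 and pot below 5 N) or (contact force between handle1 and pot above 22 N and contact force between handle4 and pot below 5 N) or (contact force between handle2 and pot above 22 N and contact force between handle1 and pot below 5 N) or (contact force between handle2 and pot above 22 N and contact force between handle3 and pot below 5 N) or (contact force between handle2 and pot above 22 N and contact force between handle4 and pot below 5 N) or (contact force between handle3 and pot above 22 N and contact force between handle1 and pot below 5 N) or (contact force between handle3 and pot above 22 N and contact force between handle2 and pot below 5 N) or (contact force between handle3 and pot above 22 N and contact force between handle4 and pot below 5 N) or (contact force between handle4 and pot above 22 N and contact force between handle1 and pot below 5 N) or (contact force between handle4 and pot above 22 N and contact force between handle2 and pot below 5 N) or (contact force between handle4 and pot above 22 N and contact force between handle3 and pot below 5 N)).
It fails at once if first pass not crisscross: two neighbouring handles bite (over 5 N) while the other two do not ((contact force between each of handle1, handle2 and pot above 5 N and contact force between each of handle3, handle4 and pot below 5 N) or (contact force between each of handle2, handle3 and pot above 5 N and contact force between each of handle4, handle1 and pot below 5 N) or (contact force between each of handle3, handle4 and pot above 5 N and contact force between each of handle1, handle2 and pot below 5 N) or (contact force between each of handle4, handle1 and pot above 5 N and contact force between each of handle2, handle3 and pot below 5 N)).
It fails at once if second pass not crisscross: two neighbouring handles are tight (over 22 N) while the other two are not ((contact force between each of handle1, handle2 and pot above 22 N and contact force between each of handle3, handle4 and pot below 22 N) or (contact force between each of handle2, handle3 and pot above 22 N and contact force between each of handle4, handle1 and pot below 22 N) or (contact force between each of handle3, handle4 and pot above 22 N and contact force between each of handle1, handle2 and pot below 22 N) or (contact force between each of handle4, handle1 and pot above 22 N and contact force between each of handle2, handle3 and pot below 22 N)).
It fails at once if a bystander is moved by more than 30 mm (distance of any of spray_can, bearing, seal_ring, spanner, driver, mallet, grease_jar, sprocket from where it was at the start of the episode above 0.03 m).
It also fails if it takes over 72 s, if anything falls off the work surface, if the arm or the gripper's body presses on something with over 40 N, if the wrist force passes 120 N, or if a joint passes its speed limit or range.

### The arm

A 6-joint arm with a two-finger parallel gripper is mounted at the origin on the work surface. World frame = base frame: x ahead of the robot, y to its left, z up, the work surface at z = 0. Lengths are in mm, angles in rad, forces in N, time in s.
With the tool pointing down it reaches from about 350 to 775 mm from the base axis. Payload 7.3 kg.
Tool frame: the origin (TCP) lies at the very end of the fingers, on their centre line; the grasp point (between the pads) lies 19 mm behind it; z points along the fingers, y is the line along which they close (so a half turn about z gives the same grasp; the last joint's range is limited). The gripper opens to 92 mm and grips with 3 to 60 N. Pads are 19 mm wide; open, the fingers measure 130 mm over their backs; the gripper's body (75 mm by 190 mm) begins 47 mm behind the grasp point.
Start: joints at [-1.29, 0.342, 1.524, -0, 1.275, -0.146], TCP at [217.353, -477.915, 226.741] pointing down, gripper open.
Joint ranges: [-2.53, 2.53], [-0.77, 2.02], [0.04, 2.7], [-1, 4.14], [0.28, 2.66], [-3.11, 3.11]. Speed limits (rad/s): [2.57, 2.57, 3.14, 3.14, 3.14, 3.14].

### API

Orientations are given as [roll, pitch, yaw] about the fixed x, y, z axes, in that order (R = Rz(yaw) Ry(pitch) Rx(roll)).
In Python, from plant import get_obs, capture, close_job gives the robot as it stands. The module is installed in compiled form; this text tells all that it offers.
- The arm moves only by the shell command python3 -m handwheel 'ROWS'. ROWS is JSON, a list of rows, each a list of 3 entries, a list of its own where there are three numbers: the turn, a rotation vector about the tool's x, y, z in degrees, then the shift along the tool's x, y, z in m, then the opening, from 0 (shut) to 1 (fully open). A call has 1 to 12 rows; each row is the pose to reach, as a shift and turn from the pose commanded when the call began, along the tool's axes at that moment; what a row does not reach only later rows make up. A row lasts 1/10 s, in which the tool goes at most 50 mm and 8.59 degrees, less where a joint would pass 70% of its speed; a pose out of reach is approached as far as the arm can. A call with a gripper value outside its range is refused whole. The fingers move at their own pace and stop on an object; the grip force is fixed at half the most. Time passes only in rows, so rows that repeat a pose let the fingers close. It gives the time, the measured TCP pose, the force, the opening and the grip force at its end, in the units of the state.
- get_obs(): the state, without advancing time (a new reading comes with each control period).
- capture(name): name is "scene" or "side" or "wrist"; returns a dict with "image" (400x640x3 uint8, red, green, blue), "depth" (400x640 float32, mm along the optical axis (not along the pixel's ray), 0 where there is no reading), "fx", "fy", "cx", "cy" (pixels), "k1" (the pictures are not rectified: a ray, as slopes to the right and down, at radius r is drawn at 1 + k1 r^2 times it, then the intrinsics apply), "camera_from_world" (4x4, takes a point from world to camera coordinates). Camera axes: x right, y down, z forward; pixel columns grow to the right and rows downward; lengths in mm; the calibration is good to about 2 mm. A picture is of the moment at which its call begins.
- close_job(): hands the job in; it is judged then, once.
The state is a dict: "time": time; "joint_positions": joint angles; "dq": joint speeds; "tau": joint torques, N m; "tool_pos": TCP position; "tcp_rot": TCP orientation; "contact_force": force on the tool from outside, world axes, zero at the start; "moment": the same for the moment, N m; "grip_width": finger opening in mm; "finger_force": force on a finger pad.
Only numpy, scipy, OpenCV 4.12 (cv2) and the standard library are available. Lean on these libraries where they do the work, as an engineer would, in place of code of your own. Each camera call takes 0.05 s, during which the arm holds its last target. There are 200 camera calls.

## Working session

There is one attempt and no reset: what is moved stays moved. The work goes in short steps, Python scripts to look and compute and a shell command to move; the robot and the scene stay as the last step left them, time stands still between calls to the robot, and variables do not carry over. Pictures are saved under pics/ and viewed, at most 10 in all, crops included, and the job is handed in when it is done.

```bash
mkdir -p pics; python3 - <<'E'
from plant import *
import cv2,numpy as np
o=get_obs();print({k:np.round(v,3) for k,v in o.items()})
for n in("scene","side"):
    c=capture(n);cv2.imwrite(f"pics/{n}0.png",c["image"][:,:,::-1]);np.savez(f"{n}0.npz",**c)
    print(n,c["fx"],c["k1"],np.round(c["camera_from_world"],3).tolist())
E
```

```text
{'time': np.float64(0.0), 'joint_positions': array([-1.29 ,  0.343,  1.525,  0.   ,  1.275, -0.146]), 'dq': array([-0.002, -0.001, -0.   , -0.   , -0.001,  0.001]), 'tau': array([ 1.0000e-03, -4.3124e+01, -2.4422e+01,  7.2000e-02,  5.6000e-02,
       -0.0000e+00]), 'tool_pos': array([ 217.238, -477.491,  226.038]), 'tcp_rot': array([-3.14 , -0.   ,  0.427]), 'contact_force': array([-0.069, -0.744,  0.29 ]), 'moment': array([ 0.005, -0.002,  0.043]), 'finger_force': np.float64(0.0), 'grip_width': np.float64(91.878)}
scene 430.0668704298504 0.02253740568690951 [[0.709, 0.705, 0.012, -432.059], [0.604, -0.598, -0.528, -306.058], [-0.365, 0.382, -0.849, 1730.559], [0.0, 0.0, 0.0, 1.0]]
side 520.6556228618791 0.039984550606064186 [[-0.999, -0.024, -0.021, 605.375], [0.004, 0.537, -0.844, 70.483], [0.032, -0.843, -0.536, 1495.508], [0.0, 0.0, 0.0, 1.0]]
```

View pics/scene0.png

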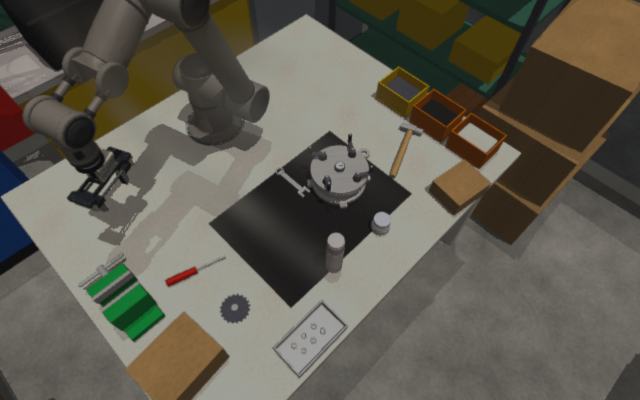

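The scene camera shows the pot's cover at about (340,170), with the can at (335,252), the jar at (381,223), the spanner at (293,183) and the mallet at (405,150). Next I'll view an enlarged crop from the side camera.

```bash
cat > h.py <<'E'
import numpy as np,cv2
def K(c): return np.array([[c["fx"],0,c["cx"]],[0,c["fy"],c["cy"]],[0,0,1.]]),np.array([c["k1"],0,0,0,0.])
def proj(c,P):
    T=c["camera_from_world"]
    return cv2.projectPoints(np.array(P,float).reshape(-1,3),cv2.Rodrigues(T[:3,:3])[0],T[:3,3],*K(c))[0].reshape(-1,2)
def at_z(c,uv,z):
    T=c["camera_from_world"];R=T[:3,:3]
    p=cv2.undistortPoints(np.array(uv,float).reshape(-1,1,2),*K(c)).reshape(-1,2)
    d=np.c_[p,np.ones(len(p))]@R; o=-R.T@T[:3,3]
    return o+d*((z-o[2])/d[:,2])[:,None]
def cloud(c):
    d=c["depth"];v,u=np.nonzero(d>0)
    p=cv2.undistortPoints(np.c_[u,v].astype(float).reshape(-1,1,2),*K(c)).reshape(-1,2)
    T=c["camera_from_world"];X=np.c_[p,np.ones(len(p))]*d[v,u][:,None]
    return (X-T[:3,3])@T[:3,:3],u,v
E
python3 - <<'E'
from h import *
for n in("scene","side"):
    c=dict(np.load(f"{n}0.npz"))
    P,u,v=cloud(c)
    u0=at_z(c,[340,170],82) if n=="scene" else None
    if u0 is not None: ctr=u0[0]
    near=np.hypot(*(P[:,:2]-ctr[:2]).T)<160
    m=near&(abs(P[:,2]-82)<4)
    print(n,ctr,m.sum(),cv2.minEnclosingCircle(P[m][:,:2].astype(np.float32)),np.median(P[m],0))
    q=near&(P[:,2]>118)&(P[:,2]<150)
    print(np.round(P[q]).astype(int)[::max(1,q.sum()//25)].tolist())
    a=proj(c,[*ctr[:2],100])[0].astype(int);print(a)
    im=c["image"][a[1]-50:a[1]+50,a[0]-65:a[0]+65,::-1]
    cv2.imwrite(f"pics/{n}1.png",cv2.resize(im,None,fx=5,fy=5,interpolation=2))
a,b=[cv2.imread(f"pics/{n}1.png") for n in("scene","side")]
cv2.imwrite("pics/both.png",cv2.resize(np.vstack([a,b]),None,fx=.6,fy=.6))
E
```

```text
scene [552.77730104 142.88333533  82.        ] 1565 ((543.4838256835938, 147.1634521484375), 105.17796325683594) [550.40522571 138.65542008  81.91687372]
[[491, 250, 140], [498, 248, 143], [502, 243, 145], [503, 242, 141], [502, 244, 133], [502, 245, 127], [503, 243, 124], [439, 112, 141], [440, 111, 138], [443, 109, 137], [445, 107, 135], [444, 102, 133], [442, 104, 124], [445, 102, 123], [445, 101, 118], [637, 192, 141], [641, 187, 143], [640, 191, 133], [641, 190, 129], [640, 193, 120], [642, 190, 119], [583, 45, 140], [584, 44, 137], [589, 39, 141], [589, 40, 134], [588, 40, 127], [591, 37, 128], [592, 41, 118]]
[340 166]
side [552.77730104 142.88333533  82.        ] 2175 ((544.0157470703125, 149.91297912597656), 107.8855972290039) [553.24833866 166.2274424   83.01855168]
[[596, 47, 145], [598, 52, 142], [588, 49, 137], [596, 49, 131], [588, 48, 126], [596, 52, 123], [596, 59, 121], [443, 109, 143], [440, 109, 140], [434, 106, 135], [440, 113, 133], [442, 109, 124], [444, 109, 118], [644, 197, 146], [639, 196, 142], [652, 197, 136], [644, 204, 139], [652, 199, 129], [644, 202, 129], [647, 202, 122], [500, 247, 145], [498, 250, 142], [539, 226, 118], [502, 255, 137], [495, 253, 133], [504, 254, 128], [498, 259, 128], [500, 259, 122]]
[333 224]
```

View pics/both.png

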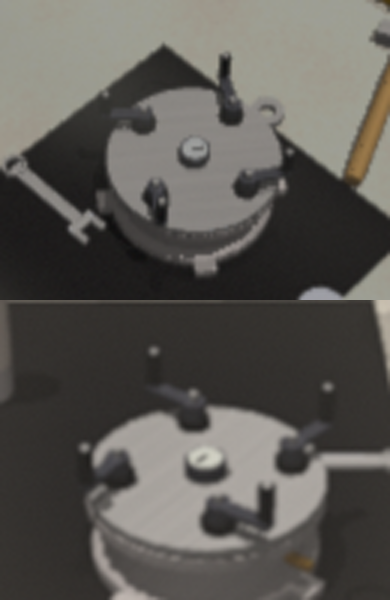

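The crops show four black hubs and posts. In the scene crop the hubs are at about (145,122), (231,112), (243,186) and (157,190), and the posts stand outward of them.

```bash
python3 - <<'E'
from h import *
H={}
for n,o,px in(("scene",(275,116),[(145,122),(231,112),(243,186),(157,188)]),("side",(268,174),[(193,113),(121,172),(217,217),(291,157)])):
    c=dict(np.load(f"{n}0.npz"))
    h=at_z(c,np.array(px)/3+o,104)[:,:2];print(n,np.round(h),h.mean(0));d=h-h.mean(0);print(np.degrees(np.arctan2(d[:,1],d[:,0])),np.hypot(*d.T))
    P,u,v=cloud(c)
    q=(np.hypot(*(P[:,:2]-[544,149]).T)<160)&(P[:,2]>112)&(P[:,2]<150)
    for g in [(500,250),(441,107),(642,195),(592,47)]:
        k=q&(np.hypot(*(P[:,:2]-g).T)<25);print(n,g,k.sum(),P[k].mean(0).round(1))
    # everything tall near pot
    for lo in(20,60,150):
        k=(P[:,2]>lo)&(np.hypot(*(P[:,:2]-[544,149]).T)<260)&(np.hypot(*(P[:,:2]-[544,149]).T)>125)
        print(lo,k.sum(),set(map(tuple,(P[k][:,:2]//40*40).astype(int).tolist())))
E
```

```text
scene [[482. 131.]
 [543. 214.]
 [625. 145.]
 [558.  74.]] [551.69049453 140.80513803]
[-171.74712556   96.98717795    3.54995365  -84.9488786 ] [70.62341454 73.30431248 73.01475716 67.40521308]
scene (500, 250) 31 [499.4 244.2 130.2]
scene (441, 107) 34 [442.  104.1 129.3]
scene (642, 195) 33 [643.6 192.2 130.5]
scene (592, 47) 30 [591.6  43.7 131.2]
20 367 {(640, 320), (720, 120), (760, 80), (800, 80), (600, 360), (640, 280), (720, 80), (640, 360), (760, 40), (760, 120), (800, 120)}
60 88 {(760, 80), (720, 80), (720, 120), (760, 120)}
150 0 set()
side [[555.  90.]
 [616. 179.]
 [536. 240.]
 [472. 158.]] [544.81565517 166.63629919]
[ -82.43373972    9.5559581    96.59616732 -172.86413714] [77.02995258 71.77151378 74.00043306 72.98316573]
side (500, 250) 75 [500.1 252.6 130.4]
side (441, 107) 64 [441.7 111.1 130. ]
side (642, 195) 69 [645.1 200.7 131.2]
side (592, 47) 66 [591.7  50.8 129.4]
20 715 {(720, 120), (640, 320), (760, 80), (680, 280), (800, 80), (600, 360), (720, 80), (640, 280), (640, 360), (760, 120), (800, 120)}
60 86 {(720, 120), (760, 80), (800, 80), (720, 80), (760, 120), (800, 120)}
150 0 set()
```

```bash
python3 -m handwheel '[[[0,0,-85],[0.547,-0.375,-0.05],0.5],[[0,0,-85],[0.547,-0.375,-0.05],0.5],[[0,0,-85],[0.547,-0.375,-0.05],0.5],[[0,0,-85],[0.547,-0.375,-0.05],0.5],[[0,0,-85],[0.547,-0.375,-0.05],0.5],[[0,0,-85],[0.547,-0.375,-0.05],0.5],[[0,0,-85],[0.547,-0.375,-0.05],0.5],[[0,0,-85],[0.547,-0.375,-0.05],0.5],[[0,0,-85],[0.547,-0.375,-0.05],0.5],[[0,0,-85],[0.547,-0.375,-0.05],0.5],[[0,0,-85],[0.547,-0.375,-0.05],0.5],[[0,0,-85],[0.547,-0.375,-0.05],0.5]]'
python3 - <<'E'
from h import *
from plant import *
c=capture("wrist");np.savez("w0.npz",**c);cv2.imwrite("pics/w0.png",c["image"][:,:,::-1])
o=get_obs();print(o["tool_pos"],o["tcp_rot"],o["contact_force"])
C=-c["camera_from_world"][:3,:3].T@c["camera_from_world"][:3,3];print(C)
print(proj(c,[[498,248,142],[441,107,142],[643,196,142],[591,47,142]]))
E
```

```text
time: 1.3
tool_pos: [527.1, 36.4, 271.7]
tcp_rot: [-3.141, 0.0, 1.911]
contact_force: [0.8, -1.3, 1.3]
grip_width: 45.8
finger_force: 0.0
[529.96952421  42.42768911 271.92534757] [ 3.13774757e+00 -2.98682827e-03  1.91429862e+00] [-1.00377974  4.60627564  0.22603139]
[504.13078539 100.23845928 429.9692944 ]
[[373.12786999 -93.75627491]
 [242.65636769  74.62089136]
 [517.37915147  51.68287818]
 [384.75872887 200.78897892]]
```

View pics/w0.png

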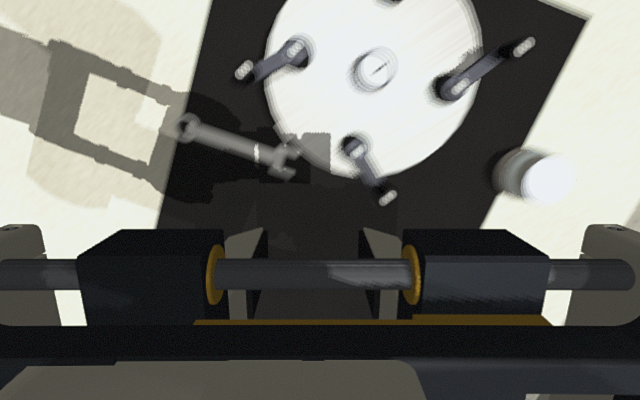

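The wrist view shows post tops at (241,71), (525,46) and (388,197), hubs at (298,48), (453,88) and (353,147), the gauge at (376,68) and the can top at (545,180).

```bash
python3 - <<'E'
from h import *
c=dict(np.load("w0.npz"))
f=lambda p,z:at_z(c,p,z)[:,:2].round(1)
print("posts B C D",f([(241,71),(525,46),(388,197)],142).tolist())
print("hubs",f([(298,48),(453,88),(353,147)],112).tolist(),"gauge",f([(376,68)],98),"can",f([(545,180)],190))
ctr=np.array([543.5,149]);
from plant import get_obs
o=get_obs();print(o["tool_pos"],o["tcp_rot"])
E
```

```text
posts B C D [[439.0, 109.2], [646.6, 201.7], [592.4, 51.2]]
hubs [[474.2, 145.2], [617.5, 159.9], [551.3, 80.4]] gauge [[547.1 155. ]] can [[680.6 109.3]]
[529.96952421  42.42768911 271.92534757] [ 3.13774757e+00 -2.98682827e-03  1.91429862e+00]
```

```bash
python3 - <<'E'
from h import *
c=dict(np.load("w0.npz"));P,u,v=cloud(c)
k=(abs(u-548)<8)&(abs(v-180)<8);print("wrist can",k.sum(),P[k].mean(0) if k.any() else 0)
for n in("scene","side"):
    c=dict(np.load(f"{n}0.npz"));P,u,v=cloud(c)
    k=(P[:,2]>60)&(np.hypot(*(P[:,:2]-[770,110]).T)<110)
    print(n,P[k].min(0),P[k].max(0),np.median(P[k],0))
    if n=="scene": print(at_z(c,[335,240],190),P[(u==335)&(v==240)],P[(u==335)&(v==255)])
E
```

```text
wrist can 225 [779.27046644 115.26533604  60.063396  ]
scene [753.06567526  82.1178306   60.03242894] [804.60403017 133.82962659  66.44812652] [778.06219984 110.13665035  61.96175882]
[[ 764.79510573 -108.00734338  190.        ]] [[ 764.30054798 -107.41147744  188.44485918]] [[ 783.77651866 -125.10820354  141.77298058]]
side [752.41071899  84.61068189  60.00051266] [806.10462624 145.93432996  65.69477947] [775.56153318 110.6367026   61.42642723]
```

```bash
python3 -m handwheel '[[[0,0,0],[-0.015,0.059,0.05],0.6],[[0,0,0],[-0.015,0.059,0.09],0.6],[[0,0,0],[-0.015,0.059,0.12],0.6],[[0,0,0],[-0.015,0.059,0.16],0.6],[[0,0,0],[-0.015,0.059,0.16],0.6],[[0,0,0],[-0.015,0.059,0.16],0.6]]'
```

```text
time: 1.95
tool_pos: [587.1, 39.8, 112.1]
tcp_rot: [-3.141, -0.0, 1.91]
contact_force: [-0.1, -0.9, 0.5]
grip_width: 55.4
finger_force: 0.0
```

```bash
python3 -m handwheel '[[[0,0,0],[0.007,0.006,0],0.6],[[0,0,0],[0.007,0.006,0],0.6],[[0,0,0],[0.007,0.006,0],0],[[0,0,0],[0.007,0.006,0],0],[[0,0,0],[0.007,0.006,0],0],[[0,0,0],[0.007,0.006,0],0],[[0,0,0],[0.007,0.006,0],0]]'
python3 - <<'E'
from h import *
from plant import *
c=capture("wrist");np.savez("w1.npz",**c);cv2.imwrite("pics/w1.png",c["image"][:,:,::-1])
print(proj(c,[[591,48,142],[590.5,47.5,142]]))
E
```

```text
time: 2.65
tool_pos: [590.4, 48.3, 111.8]
tcp_rot: [-3.142, 0.0, 1.91]
contact_force: [0.3, -0.4, 0.0]
grip_width: 19.4
finger_force: 0.0
[[314.98779176 276.18689219]
 [313.48246015 276.84145673]]
```

View pics/w1.png

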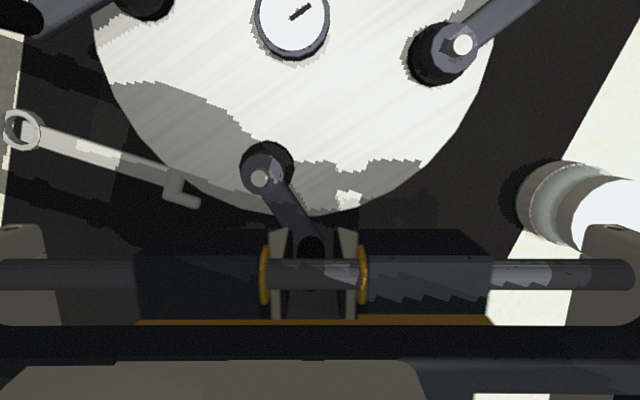

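```bash
python3 - <<'E'
from h import *
c=dict(np.load("w1.npz"))
print(at_z(c,[(311,243),(311,250)],142),"studs",at_z(c,[(260,178),(462,43)],116),"hub",at_z(c,[(266,168)],108),"gauge",at_z(c,[(291,13)],98))
E
```

```text
[[584.42349205  61.6658752  142.        ]
 [585.45238743  58.728204   142.        ]] studs [[554.34239421  74.44400175 116.        ]
 [618.19378221 158.76026291 116.        ]] hub [[554.97025897  78.2571166  108.        ]] gauge [[543.51768861 149.59543702  98.        ]]
```

The wrist view shows the D post between the fingers at about (311,250), the D stud at (260,178), the C stud at (462,43) and the gauge at (291,13). The stud-to-post distance comes out at 45 mm, which matches.

```bash
python3 -m handwheel '[[[0,0,0],[0,0,0],0],[[0,0,0],[0,0,0],0],[[0,0,0],[0,0,0],0]]'
python3 - <<'E'
import numpy as np
C=np.array([543.5,149.6]);a0=np.radians(7.7)
P=dict(C=(643,197),A=(498,248.5),B=(440.5,107.5),D=(591,48))
for n,k in zip("CABD",(0,1,2,3)):
    t=a0+k*np.pi/2;s=C+75*np.array([np.cos(t),np.sin(t)]);d=P[n]-s
    print(n,s.round(1),np.hypot(*d).round(1),np.degrees(np.arctan2(d[1],d[0])).round(1))
# D arc shifts in tool axes yaw 1.91
y=1.91;X=np.array([np.cos(y),np.sin(y)]);Y=np.array([np.sin(y),-np.cos(y)])
th0=np.arctan2(-27,36.5)
for w in np.arange(0,1.41,.1):
    d=45*np.array([np.cos(th0-w)-np.cos(th0),np.sin(th0-w)-np.sin(th0)]);print(round(w,2),(X@d).round(1),(Y@d).round(1))
E
```

```text
time: 3.0
tool_pos: [589.6, 48.1, 111.7]
tcp_rot: [-3.14, -0.0, 1.91]
contact_force: [-5.7, -2.4, 2.4]
grip_width: 13.5
finger_force: 30.0
C [617.8 159.6] 45.0 56.0
A [533.5 223.9] 43.1 145.3
B [469.2 139.6] 43.0 -131.8
D [553.5  75.3] 46.3 -36.1
0.0 0.0 0.0
0.1 -2.3 -3.8
0.2 -4.3 -7.9
0.3 -5.8 -12.1
0.4 -6.9 -16.5
0.5 -7.5 -21.0
0.6 -7.7 -25.5
0.7 -7.5 -29.9
0.8 -6.8 -34.4
0.9 -5.6 -38.7
1.0 -4.1 -43.0
1.1 -2.1 -47.0
1.2 0.3 -50.8
1.3 3.0 -54.4
1.4 6.1 -57.7
```

```bash
cat > f.py <<'E'
import re,sys,numpy as np
C=np.array(eval(sys.argv[1]))
a0=None
for b in sys.stdin.read().split("time:")[1:]:
    t=float(b.split()[0]);p,f=[np.array(eval(re.search(k+r": (\[.*?\])",b)[1])) for k in("tool_pos","contact_force")]
    d=p[:2]-C;r=np.hypot(*d);a=np.arctan2(d[1],d[0]);T=np.array([-d[1],d[0]])/r
    print(f"t {t:.2f} ang {a:.3f} r {r:.1f} push {f[:2]@T:.1f} rad {f[:2]@d/r:.1f} fz {f[2]:.1f} pos {p} w {re.search('grip_width: (.*)',b)[1]}")
E
( python3 -m handwheel '[[[0,0,0],[-0.0008,-0.0013,0],0],[[0,0,0],[-0.0015,-0.0026,0],0],[[0,0,0],[-0.0023,-0.0038,0],0]]'
python3 -m handwheel '[[[0,0,0],[-0.0007,-0.0014,0],0],[[0,0,0],[-0.0014,-0.0028,0],0],[[0,0,0],[-0.002,-0.0041,0],0]]'
python3 -m handwheel '[[[0,0,0],[-0.0005,-0.0014,0],0],[[0,0,0],[-0.001,-0.0028,0],0],[[0,0,0],[-0.0015,-0.0042,0],0]]'
python3 -m handwheel '[[[0,0,0],[-0.0004,-0.0015,0],0],[[0,0,0],[-0.0008,-0.003,0],0],[[0,0,0],[-0.0011,-0.0044,0],0]]' ) | python3 f.py '[554,75.2]'
```

```text
t 3.30 ang -0.678 r 44.8 push 9.5 rad -3.2 fz -1.2 pos [588.9  47.1 111.8] w 13.3
t 3.60 ang -0.774 r 44.8 push 9.4 rad -3.8 fz -2.2 pos [586.   43.9 111.9] w 13.1
t 3.90 ang -0.871 r 44.7 push 9.6 rad -4.4 fz -3.7 pos [582.8  41.  111.9] w 13.1
t 4.20 ang -0.970 r 44.6 push 9.3 rad -4.0 fz -3.8 pos [579.2  38.4 111.9] w 13.2
```

```bash
( python3 -m handwheel '[[[0,0,0],[-0.0002,-0.0015,0],0],[[0,0,0],[-0.0004,-0.003,0],0],[[0,0,0],[-0.0006,-0.0045,0],0]]'
python3 -m handwheel '[[[0,0,0],[-0.0001,-0.0015,0],0],[[0,0,0],[-0.0001,-0.003,0],0],[[0,0,0],[-0.0002,-0.0045,0],0]]'
python3 -m handwheel '[[[0,0,0],[0.0001,-0.0015,0],0],[[0,0,0],[0.0001,-0.003,0],0],[[0,0,0],[0.0002,-0.0044,0],0]]' ) | python3 f.py '[554,75.2]'
```

```text
t 4.50 ang -1.070 r 44.6 push 9.2 rad -3.3 fz -4.1 pos [575.4  36.1 111.9] w 13.2
t 4.80 ang -1.167 r 44.6 push 9.4 rad -4.1 fz -5.1 pos [571.5  34.2 111.9] w 13.4
t 5.10 ang -1.258 r 44.6 push 9.6 rad -2.7 fz -6.4 pos [567.7  32.8 112. ] w 13.1
```

```bash
( python3 -m handwheel '[[[0,0,0],[0.0002,-0.0015,0],0],[[0,0,0],[0.0004,-0.003,0],0],[[0,0,0],[0.0007,-0.0045,0],0]]'
python3 -m handwheel '[[[0,0,0],[0.0004,-0.0015,0],0],[[0,0,0],[0.0008,-0.0029,0],0],[[0,0,0],[0.0012,-0.0043,0],0]]'
python3 -m handwheel '[[[0,0,0],[0.0005,-0.0015,0],0],[[0,0,0],[0.001,-0.0029,0],0],[[0,0,0],[0.0015,-0.0043,0],0]]' ) | python3 f.py '[554,75.2]'
```

```text
t 5.40 ang -1.351 r 44.6 push 10.5 rad -3.1 fz -6.0 pos [563.7  31.7 112.1] w 13.1
t 5.70 ang -1.442 r 44.5 push 11.9 rad -2.4 fz -7.8 pos [559.7  31.1 112.1] w 13.1
t 6.00 ang -1.537 r 44.4 push 12.6 rad -2.8 fz -7.4 pos [555.5  30.8 112.2] w 13.2
```

```bash
python3 -m handwheel '[[[0,0,0],[0,0,0],0.6],[[0,0,0],[0,0,0],0.6],[[0,0,0],[0,0,-0.045],0.6],[[0,0,0],[0.04,0.003,-0.045],0.6],[[0,0,0],[0.085,0.006,-0.045],0.6],[[0,0,0],[0.13,0.01,-0.045],0.6],[[0,0,0],[0.175,0.014,-0.045],0.6],[[0,0,0],[0.215,0.018,-0.045],0.6],[[0,0,0],[0.225,0.018,-0.045],0.6],[[0,0,0],[0.225,0.018,-0.02],0.6],[[0,0,0],[0.225,0.018,0],0.6],[[0,0,0],[0.225,0.018,0],0.6]]'
python3 - <<'E'
from h import *
from plant import *
c=capture("wrist");np.savez("w2.npz",**c);cv2.imwrite("pics/w2.png",c["image"][:,:,::-1])
print(get_obs()["tool_pos"],proj(c,[[553.8,75.2,116],[533.5,224,116],[497,249,125],[469,139.6,116]]))
E
```

```text
time: 7.2
tool_pos: [491.8, 247.3, 109.4]
tcp_rot: [-3.136, 0.0, 1.91]
contact_force: [-0.8, -0.7, 0.1]
grip_width: 54.8
finger_force: 0.0
[492.83623819 247.57864246 110.9614678 ] [[315.74976887 523.46161202]
 [374.75853692 316.3221    ]
 [325.46369604 260.37275122]
 [211.70733764 407.02070948]]
```

View pics/w2.png

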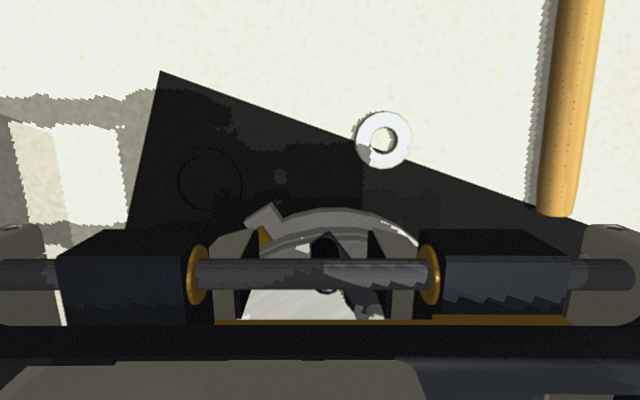

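In this view the A post is a dark shape at about (325,245), between the fingers. I'll shift 4 mm and close.

```bash
python3 -m handwheel '[[[0,0,0],[0,0.004,0],0.2],[[0,0,0],[0,0.004,0],0],[[0,0,0],[0,0.004,0],0],[[0,0,0],[0,0.004,0],0],[[0,0,0],[0,0.004,0],0],[[0,0,0],[0,0.004,0],0],[[0,0,0],[0,0.004,0],0],[[0,0,0],[0,0.004,0],0]]' | tee /dev/stderr | python3 f.py '[533,224.3]'
python3 - <<'E'
import numpy as np
y=1.91;X=np.array([np.cos(y),np.sin(y)]);Y=np.array([np.sin(y),-np.cos(y)])
p=None
for w in np.arange(0,1.41,.1):
    th=np.radians(145.5)-w;d=45*np.array([np.cos(th),np.sin(th)]);q=np.array([X@d,Y@d])
    if p is not None: print(round(w,2),(q-p).round(1),end=' ')
    p=q
E
```

```text
t 8.05 ang 2.527 r 44.1 push 2.1 rad 1.4 fz 2.1 pos [497.  249.7 111.9] w 13.2
0.1 [2.5 3.8] 0.2 [2.1 4. ] 0.3 [1.7 4.2] 0.4 [1.2 4.3] 0.5 [0.8 4.4] 0.6 [0.4 4.5] 0.7 [-0.1  4.5] 0.8 [-0.5  4.5] 0.9 [-1.   4.4] 1.0 [-1.4  4.3] 1.1 [-1.8  4.1] 1.2 [-2.2  3.9] 1.3 [-2.6  3.7] 1.4 [-3.   3.4] time: 8.05
tool_pos: [497.0, 249.7, 111.9]
tcp_rot: [-3.141, 0.0, 1.91]
contact_force: [-2.3, -0.9, 2.1]
grip_width: 13.2
finger_force: 30.0
```

```bash
( python3 -m handwheel '[[[0,0,0],[0.0008,0.0013,0],0],[[0,0,0],[0.0016,0.0026,0],0],[[0,0,0],[0.0025,0.0038,0],0]]'
python3 -m handwheel '[[[0,0,0],[0.0007,0.0013,0],0],[[0,0,0],[0.0014,0.0027,0],0],[[0,0,0],[0.0021,0.004,0],0]]'
python3 -m handwheel '[[[0,0,0],[0.0006,0.0014,0],0],[[0,0,0],[0.0012,0.0028,0],0],[[0,0,0],[0.0017,0.0042,0],0]]'
python3 -m handwheel '[[[0,0,0],[0.0004,0.0014,0],0],[[0,0,0],[0.0008,0.0029,0],0],[[0,0,0],[0.0012,0.0043,0],0]]' ) | python3 f.py '[533,224.3]'
```

```text
t 8.35 ang 2.465 r 44.2 push 8.6 rad -0.2 fz 6.2 pos [498.5 252.  111.8] w 13.1
t 8.65 ang 2.364 r 44.3 push 9.1 rad -0.6 fz 6.4 pos [501.4 255.4 111.7] w 13.2
t 8.95 ang 2.262 r 44.4 push 8.8 rad 0.8 fz 7.5 pos [504.7 258.5 111.7] w 13.1
t 9.25 ang 2.163 r 44.6 push 9.1 rad 0.6 fz 6.7 pos [508.1 261.3 111.7] w 13.3
```

Handle A is still loose, so I'll continue.

```bash
( python3 -m handwheel '[[[0,0,0],[0.0003,0.0015,0],0],[[0,0,0],[0.0005,0.003,0],0],[[0,0,0],[0.0008,0.0044,0],0]]'
python3 -m handwheel '[[[0,0,0],[0.0001,0.0015,0],0],[[0,0,0],[0.0002,0.003,0],0],[[0,0,0],[0.0004,0.0045,0],0]]'
python3 -m handwheel '[[[0,0,0],[0,0.0015,0],0],[[0,0,0],[0,0.003,0],0],[[0,0,0],[-0.0001,0.0045,0],0]]' ) | python3 f.py '[533,224.3]'
```

```text
t 9.55 ang 2.064 r 44.7 push 10.3 rad -0.5 fz 7.5 pos [511.8 263.7 111.7] w 13.1
t 9.85 ang 1.969 r 44.9 push 10.0 rad 0.3 fz 8.5 pos [515.6 265.7 111.7] w 12.8
t 10.15 ang 1.874 r 44.9 push 10.6 rad 1.2 fz 9.3 pos [519.6 267.2 111.7] w 13.4
```

```bash
( python3 -m handwheel '[[[0,0,0],[-0.0001,0.0015,0],0],[[0,0,0],[-0.0003,0.003,0],0],[[0,0,0],[-0.0005,0.0045,0],0]]' 
python3 -m handwheel '[[[0,0,0],[-0.0002,0.0007,0],0],[[0,0,0],[-0.0004,0.0015,0],0]]' )| python3 f.py '[533,224.3]'
```

```text
t 10.45 ang 1.778 r 45.2 push 12.2 rad 0.0 fz 8.7 pos [523.7 268.5 111.7] w 12.8
t 10.65 ang 1.746 r 45.2 push 11.7 rad 1.4 fz 9.4 pos [525.1 268.8 111.7] w 12.9
```

```bash
python3 -m handwheel '[[[0,0,0],[0,0,0],0.6],[[0,0,0],[0,0,0],0.6],[[0,0,0],[0,0,-0.05],0.6],[[0,0,-9],[-0.02,-0.02,-0.055],0.6],[[0,0,-18],[-0.045,-0.045,-0.055],0.6],[[0,0,-27],[-0.07,-0.07,-0.055],0.6],[[0,0,-36],[-0.095,-0.1,-0.055],0.6],[[0,0,-45],[-0.12,-0.13,-0.055],0.6],[[0,0,-54],[-0.125,-0.136,-0.055],0.6],[[0,0,-63],[-0.125,-0.136,-0.055],0.6],[[0,0,-72],[-0.125,-0.136,-0.055],0.6],[[0,0,-81],[-0.125,-0.136,-0.055],0.6]]'
python3 -m handwheel '[[[0,0,-5],[0,0,0],0.6],[[0,0,-5],[0,0,0.02],0.6],[[0,0,-5],[0,0,0.02],0.6]]'
python3 - <<'E'
from h import *
from plant import *
c=capture("wrist");np.savez("w3.npz",**c);cv2.imwrite("pics/w3.png",c["image"][:,:,::-1])
print(get_obs()["tool_pos"],proj(c,[[469,139.8,116],[439.5,106.5,142],[439.5,106.5,108]]))
E
```

```text
time: 11.85
tool_pos: [442.2, 105.5, 167.0]
tcp_rot: [-3.141, 0.001, -3.017]
contact_force: [0.1, -0.3, 0.2]
grip_width: 55.2
finger_force: 0.0
time: 12.15
tool_pos: [440.7, 105.6, 145.3]
tcp_rot: [3.141, -0.003, -2.936]
contact_force: [1.1, 0.2, -0.3]
grip_width: 55.0
finger_force: 0.0
[441.19287808 105.62159305 146.21494608] [[357.94543762 281.04264237]
 [315.68810891 243.72836223]
 [315.17570461 222.50026481]]
```

View pics/w3.png

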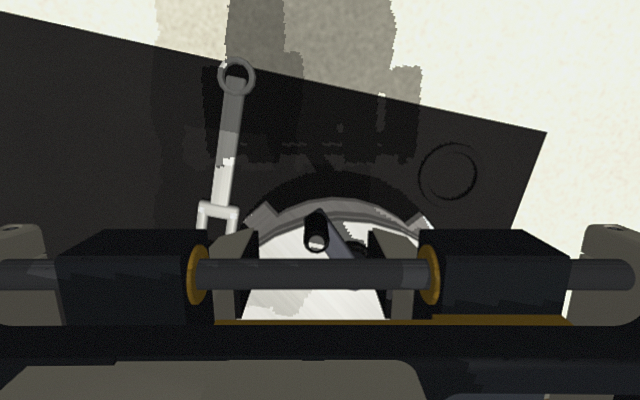

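The B post top is at (316,243), where it was predicted. I'll descend and close.

```bash
python3 -m handwheel '[[[0,0,0],[0.0015,0.001,0.02],0.5],[[0,0,0],[0.0015,0.001,0.034],0.4],[[0,0,0],[0.0015,0.001,0.034],0.1],[[0,0,0],[0.0015,0.001,0.034],0],[[0,0,0],[0.0015,0.001,0.034],0],[[0,0,0],[0.0015,0.001,0.034],0],[[0,0,0],[0.0015,0.001,0.034],0],[[0,0,0],[0.0015,0.001,0.034],0]]' | tee /dev/stderr| python3 f.py '[469,139.8]'
python3 - <<'E'
import numpy as np
y=-2.936;X=np.array([np.cos(y),np.sin(y)]);Y=np.array([np.sin(y),-np.cos(y)])
for n,a in(("B",-132),("C",56)):
  p=None;print(n)
  for w in np.arange(0,1.41,.1):
    th=np.radians(a)-w;d=45*np.array([np.cos(th),np.sin(th)]);q=np.array([X@d,Y@d])
    if p is not None: print(round(w,2),(q-p).round(1),end=' ')
    p=q
E
```

```text
t 13.00 ang -2.286 r 43.6 push -3.0 rad -3.2 fz 5.7 pos [440.4 106.9 113.6] w 13.1
B
0.1 [2.5 3.8] 0.2 [2.1 4. ] 0.3 [1.7 4.2] 0.4 [1.3 4.3] 0.5 [0.8 4.4] 0.6 [0.4 4.5] 0.7 [-0.1  4.5] 0.8 [-0.5  4.5] 0.9 [-1.   4.4] 1.0 [-1.4  4.3] 1.1 [-1.8  4.1] 1.2 [-2.2  3.9] 1.3 [-2.6  3.7] 1.4 [-3.   3.4] C
0.1 [-3.  -3.4] 0.2 [-2.6 -3.7] 0.3 [-2.2 -3.9] 0.4 [-1.8 -4.1] 0.5 [-1.4 -4.3] 0.6 [-1.  -4.4] 0.7 [-0.5 -4.5] 0.8 [-0.1 -4.5] 0.9 [ 0.4 -4.5] 1.0 [ 0.8 -4.4] 1.1 [ 1.2 -4.3] 1.2 [ 1.7 -4.2] 1.3 [ 2.1 -4. ] 1.4 [ 2.5 -3.8] time: 13.0
tool_pos: [440.4, 106.9, 113.6]
tcp_rot: [3.141, 0.002, -2.936]
contact_force: [-0.2, 4.4, 5.7]
grip_width: 13.1
finger_force: 30.0
```

```bash
( python3 -m handwheel '[[[0,0,0],[0.0008,0.0013,0],0],[[0,0,0],[0.0016,0.0026,0],0],[[0,0,0],[0.0025,0.0038,0],0]]'
python3 -m handwheel '[[[0,0,0],[0.0007,0.0013,0],0],[[0,0,0],[0.0014,0.0027,0],0],[[0,0,0],[0.0021,0.004,0],0]]'
python3 -m handwheel '[[[0,0,0],[0.0006,0.0014,0],0],[[0,0,0],[0.0012,0.0028,0],0],[[0,0,0],[0.0017,0.0042,0],0]]'
python3 -m handwheel '[[[0,0,0],[0.0004,0.0014,0],0],[[0,0,0],[0.0008,0.0029,0],0],[[0,0,0],[0.0013,0.0043,0],0]]' ) | python3 f.py '[469,139.8]'
```

```text
t 13.30 ang -2.328 r 43.4 push 9.6 rad -0.5 fz 1.9 pos [439.2 108.3 113.7] w 13.6
t 13.60 ang -2.430 r 43.2 push 10.0 rad -0.4 fz 3.0 pos [436.3 111.6 113.7] w 13.6
t 13.90 ang -2.532 r 42.9 push 9.7 rad 0.1 fz 3.4 pos [433.8 115.2 113.7] w 13.1
t 14.20 ang -2.634 r 42.8 push 11.5 rad -1.1 fz 3.3 pos [431.6 119.  113.7] w 13.4
```

```bash
( python3 -m handwheel '[[[0,0,0],[0.0002,0.0007,0],0],[[0,0,0],[0.0003,0.0014,0],0],[[0,0,0],[0.0005,0.0021,0],0]]' 
python3 -m handwheel '[[[0,0,0],[0.0001,0.0007,0],0],[[0,0,0],[0.0003,0.0015,0],0],[[0,0,0],[0.0003,0.0022,0],0]]' )| python3 f.py '[469,139.8]'
```

```text
t 14.50 ang -2.681 r 42.8 push 9.9 rad -1.1 fz 4.3 pos [430.7 120.8 113.7] w 13.3
t 14.80 ang -2.732 r 42.7 push 11.7 rad 0.2 fz 4.5 pos [429.8 122.8 113.7] w 13.5
```

```bash
( python3 -m handwheel '[[[0,0,0],[0,0.0011,0],0],[[0,0,0],[0.0001,0.0022,0],0]]' 
python3 -m handwheel '[[[0,0,0],[0,0.0011,0],0],[[0,0,0],[0.0001,0.0022,0],0]]' )| python3 f.py '[469,139.8]'
```

```text
t 15.00 ang -2.782 r 42.6 push 11.5 rad -0.1 fz 4.6 pos [429.1 124.8 113.7] w 13.1
t 15.20 ang -2.832 r 42.6 push 12.7 rad -0.8 fz 6.0 pos [428.4 126.8 113.6] w 13.5
```

```bash
python3 - <<'E'
import numpy as np
from scipy.optimize import least_squares
D={'D':([-.678,-.774,-.871,-.970,-1.07,-1.167,-1.258,-1.351,-1.442,-1.537],[9.5,9.4,9.6,9.3,9.2,9.4,9.6,10.5,11.9,12.6]),
'A':([2.364,2.262,2.163,2.064,1.969,1.874,1.778,1.746],[9.1,8.8,9.1,10.3,10,10.6,12.2,11.7]),
'B':([-2.328,-2.43,-2.532,-2.634,-2.681,-2.732,-2.782,-2.832],[9.6,10,9.7,11.5,9.9,11.7,11.5,12.7])}
for n,(a,f) in D.items():
    a,f=map(np.array,(a,f))
    for b in(None,9,9.4,9.8):
        ms=np.linspace(a.min(),a.max(),500);best=[]
        for m in ms:
            h=11*np.clip(m-a,0,None);bb=np.mean(f-h) if b is None else b
            best.append((((f-h-bb)**2).sum(),m,bb))
        e,m,bb=min(best);print(n,b,round(e,2),"met",round(m,3),"base",round(bb,2),"past",round(m-a.min(),3))
E
```

```text
D None 0.19 met -1.237 base 9.4 past 0.3
D 9 1.15 met -1.201 base 9 past 0.336
D 9.4 0.19 met -1.237 base 9.4 past 0.3
D 9.8 1.19 met -1.274 base 9.8 past 0.263
A None 1.8 met 2.005 base 9.33 past 0.259
A 9 2.22 met 2.035 base 9 past 0.289
A 9.4 1.82 met 1.999 base 9.4 past 0.253
A 9.8 2.64 met 1.954 base 9.8 past 0.208
B None 2.67 met -2.578 base 9.77 past 0.254
B 9 4.11 met -2.502 base 9 past 0.33
B 9.4 3.08 met -2.545 base 9.4 past 0.287
B 9.8 2.68 met -2.582 base 9.8 past 0.25
```

```bash
python3 -m handwheel '[[[0,0,0],[0,0,0],0.6],[[0,0,0],[0,0,0],0.6],[[0,0,0],[0,0,-0.045],0.6],[[0,0,0],[-0.04,0.003,-0.045],0.6],[[0,0,0],[-0.085,0.008,-0.045],0.6],[[0,0,0],[-0.13,0.014,-0.045],0.6],[[0,0,0],[-0.175,0.02,-0.045],0.6],[[0,0,0],[-0.215,0.024,-0.045],0.6],[[0,0,0],[-0.225,0.024,-0.045],0.6],[[0,0,0],[-0.225,0.024,-0.02],0.6],[[0,0,0],[-0.225,0.024,-0.01],0.6],[[0,0,0],[-0.225,0.024,-0.01],0.6]]'
python3 - <<'E'
from h import *
from plant import *
c=capture("wrist");np.savez("w4.npz",**c);cv2.imwrite("pics/w4.png",c["image"][:,:,::-1])
print(get_obs()["tool_pos"],proj(c,[[618.2,160,116],[643,197,142],[643,197,108]]))
E
```

```text
time: 16.4
tool_pos: [639.9, 198.3, 120.1]
tcp_rot: [-3.142, -0.006, -2.935]
contact_force: [0.4, 0.3, -0.5]
grip_width: 54.6
finger_force: 0.0
[640.74129058 198.44833305 121.85319212] [[247.51813981 191.00508726]
 [309.32079019 273.14052337]
 [309.9121203  244.0528977 ]]
```

View pics/w4.png

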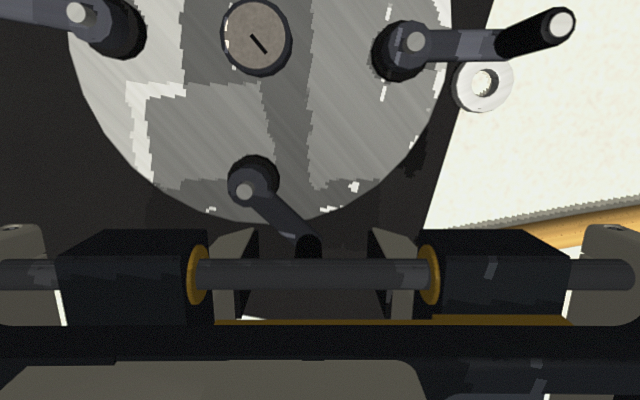

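The C stud is at (245,190) and the post base at (309,242), as predicted. I'll descend and grip.

```bash
python3 -m handwheel '[[[0,0,0],[-0.002,-0.002,0.01],0.4],[[0,0,0],[-0.002,-0.002,0.01],0.1],[[0,0,0],[-0.002,-0.002,0.01],0],[[0,0,0],[-0.002,-0.002,0.01],0],[[0,0,0],[-0.002,-0.002,0.01],0],[[0,0,0],[-0.002,-0.002,0.01],0],[[0,0,0],[-0.002,-0.002,0.01],0],[[0,0,0],[-0.002,-0.002,0.01],0]]' | python3 f.py '[618,160]'
( python3 -m handwheel '[[[0,0,0],[-0.001,-0.0011,0],0],[[0,0,0],[-0.002,-0.0022,0],0],[[0,0,0],[-0.003,-0.0034,0],0]]'
python3 -m handwheel '[[[0,0,0],[-0.0009,-0.0012,0],0],[[0,0,0],[-0.0018,-0.0025,0],0],[[0,0,0],[-0.0026,-0.0037,0],0]]'
python3 -m handwheel '[[[0,0,0],[-0.0007,-0.0013,0],0],[[0,0,0],[-0.0015,-0.0026,0],0],[[0,0,0],[-0.0022,-0.0039,0],0]]'
python3 -m handwheel '[[[0,0,0],[-0.0006,-0.0014,0],0],[[0,0,0],[-0.0012,-0.0027,0],0],[[0,0,0],[-0.0018,-0.0041,0],0]]' ) | python3 f.py '[618,160]'
```

```text
t 17.25 ang 0.953 r 45.4 push 0.8 rad -0.4 fz 1.8 pos [644.3 197.  113.1] w 13.0
t 17.55 ang 0.910 r 45.5 push 9.3 rad -1.3 fz 5.3 pos [645.9 195.9 113. ] w 13.1
t 17.85 ang 0.813 r 45.7 push 8.3 rad 0.2 fz 5.6 pos [649.4 193.2 113. ] w 13.4
t 18.15 ang 0.718 r 45.9 push 8.8 rad 0.5 fz 4.4 pos [652.6 190.2 113. ] w 13.2
t 18.45 ang 0.622 r 46.0 push 7.7 rad 1.6 fz 3.3 pos [655.4 186.8 113.1] w 13.4
```

```bash
( python3 -m handwheel '[[[0,0,0],[-0.0004,-0.0014,0],0],[[0,0,0],[-0.0008,-0.0029,0],0],[[0,0,0],[-0.0012,-0.0043,0],0]]'
python3 -m handwheel '[[[0,0,0],[-0.0003,-0.0015,0],0],[[0,0,0],[-0.0005,-0.003,0],0],[[0,0,0],[-0.0008,-0.0044,0],0]]'
python3 -m handwheel '[[[0,0,0],[-0.0001,-0.0015,0],0],[[0,0,0],[-0.0002,-0.003,0],0],[[0,0,0],[-0.0003,-0.0045,0],0]]' ) | python3 f.py '[618,160]'
```

```text
t 18.75 ang 0.529 r 46.2 push 9.3 rad 1.9 fz 4.3 pos [657.9 183.3 113.2] w 13.2
t 19.05 ang 0.437 r 46.3 push 11.2 rad 3.2 fz 2.5 pos [660.  179.6 113.3] w 13.1
t 19.35 ang 0.345 r 46.4 push 11.5 rad 5.1 fz 2.2 pos [661.7 175.7 113.3] w 13.0
```

```bash
( python3 -m handwheel '[[[0,0,0],[0.0004,-0.0008,0],0],[[0,0,0],[0.0008,-0.0016,0],0]]'
python3 -m handwheel '[[[0,0,0],[0.0002,-0.0008,0],0],[[0,0,0],[0.0004,-0.0015,0],0]]' )| python3 f.py '[618,160]'
```

```text
t 19.55 ang 0.314 r 46.4 push 12.5 rad 8.6 fz 0.9 pos [662.1 174.3 113.5] w 13.1
t 19.75 ang 0.282 r 46.3 push 12.3 rad 9.0 fz -1.4 pos [662.5 172.9 113.5] w 12.8
```

```bash
( python3 -m handwheel '[[[0,0,0],[-0.001,0,0],0],[[0,0,0],[-0.002,0,0],0],[[0,0,0],[-0.002,0,0],0],[[0,0,0],[-0.002,0,0],0]]'
python3 -m handwheel '[[[0,0,0],[0.0001,-0.0015,0],0],[[0,0,0],[0.0002,-0.003,0],0],[[0,0,0],[0.0003,-0.0045,0],0]]'
python3 -m handwheel '[[[0,0,0],[0.0002,-0.0011,0],0],[[0,0,0],[0.0003,-0.0022,0],0]]'
python3 -m handwheel '[[[0,0,0],[0.0002,-0.0011,0],0],[[0,0,0],[0.0004,-0.0022,0],0]]' )| python3 f.py '[618,160]'
```

```text
t 20.15 ang 0.281 r 46.5 push 12.2 rad 2.1 fz 2.9 pos [662.7 172.9 113.3] w 13.4
t 20.45 ang 0.188 r 46.6 push 12.9 rad 3.3 fz 2.1 pos [663.8 168.7 113.3] w 13.2
t 20.65 ang 0.142 r 46.7 push 13.3 rad 3.6 fz 1.5 pos [664.2 166.6 113.4] w 13.2
t 20.85 ang 0.096 r 46.7 push 14.0 rad 4.5 fz -0.1 pos [664.5 164.5 113.4] w 13.4
```

```bash
( python3 -m handwheel '[[[0,0,0],[0.0002,-0.0011,0],0],[[0,0,0],[0.0004,-0.0022,0],0]]'
python3 -m handwheel '[[[0,0,0],[0.0003,-0.0011,0],0],[[0,0,0],[0.0005,-0.0022,0],0]]' )| python3 f.py '[618,160]'
```

```text
t 21.05 ang 0.051 r 46.9 push 13.5 rad 3.1 fz 0.8 pos [664.8 162.4 113.4] w 13.3
t 21.25 ang 0.002 r 46.9 push 14.3 rad 3.6 fz 0.5 pos [664.9 160.1 113.4] w 13.2
```

```bash
( python3 -m handwheel '[[[0,0,0],[0.0002,-0.001,0],0],[[0,0,0],[0.0004,-0.002,0],0]]' )| python3 f.py '[618,160]'
python3 - <<'E'
import numpy as np
a=np.array([.91,.813,.718,.622,.529,.437,.345,.314,.282,.188,.142,.096,.051,.002])
f=np.array([9.3,8.3,8.8,7.7,9.3,11.2,11.5,12.5,12.3,12.9,13.3,14,13.5,14.3])
for s in(11,10.5,10):
    print(s,min((( (f-s*np.clip(m-a,0,None)-b)**2).sum().round(2),m.round(3),b) for m in np.linspace(.4,.75,71) for b in np.arange(8.2,9.6,.1)))
E
```

```text
t 21.45 ang -0.038 r 46.9 push 14.6 rad 2.6 fz -0.1 pos [664.9 158.2 113.4] w 13.4
11 (np.float64(4.85), np.float64(0.6), np.float64(8.499999999999998))
10.5 (np.float64(4.23), np.float64(0.615), np.float64(8.499999999999998))
10 (np.float64(3.78), np.float64(0.62), np.float64(8.599999999999998))
```

```bash
python3 -m handwheel '[[[0,0,0],[0,0,0],0.6],[[0,0,0],[0,0,0],0.6],[[0,0,0],[0,0,-0.045],0.6],[[0,0,0],[0.04,0.003,-0.045],0.6],[[0,0,0],[0.088,0.006,-0.045],0.6],[[0,0,0],[0.136,0.01,-0.045],0.6],[[0,0,0],[0.184,0.014,-0.045],0.6],[[0,0,0],[0.226,0.018,-0.045],0.6],[[0,0,0],[0.238,0.018,-0.045],0.6],[[0,0,0],[0.238,0.018,-0.045],0.6],[[0,0,0],[0.238,0.018,-0.02],0.6],[[0,0,0],[0.238,0.018,0],0.6]]' 
python3 -m handwheel '[[[0,0,0],[0,0,0],0.3],[[0,0,0],[0,0,0],0.25]]' | python3 f.py '[469,139.8]'
```

```text
time: 22.65
tool_pos: [429.8, 122.4, 112.6]
tcp_rot: [-3.141, 0.003, -2.936]
contact_force: [-0.9, 0.2, 0.3]
grip_width: 54.9
finger_force: 0.0
t 22.85 ang -2.735 r 44.0 push 0.4 rad -0.2 fz 0.3 pos [428.6 122.4 112.9] w 43.6
```

```bash
( python3 -m handwheel '[[[0,0,0],[-0.001,0.0043,0],0.25],[[0,0,0],[-0.001,0.0043,0],0.2],[[0,0,0],[-0.001,0.0043,0],0],[[0,0,0],[-0.001,0.0043,0],0],[[0,0,0],[-0.001,0.0043,0],0],[[0,0,0],[-0.001,0.0043,0],0]]' 
python3 -m handwheel '[[[0,0,0],[0,0.0011,0],0],[[0,0,0],[0,0.0022,0],0]]' 
python3 -m handwheel '[[[0,0,0],[0,0.0011,0],0],[[0,0,0],[-0.0001,0.0022,0],0]]' 
python3 -m handwheel '[[[0,0,0],[-0.0001,0.0011,0],0],[[0,0,0],[-0.0002,0.0022,0],0]]' )| python3 f.py '[469,139.8]'
```

```text
t 23.45 ang -2.830 r 43.4 push 3.2 rad 0.7 fz 3.2 pos [427.7 126.5 113.2] w 13.3
t 23.65 ang -2.851 r 43.3 push 12.1 rad 3.1 fz 5.4 pos [427.5 127.4 113.2] w 12.9
t 23.85 ang -2.897 r 43.3 push 12.6 rad 2.9 fz 6.0 pos [427.  129.3 113.2] w 13.6
t 24.05 ang -2.946 r 43.2 push 13.1 rad 2.8 fz 6.2 pos [426.6 131.4 113.2] w 13.5
```

```bash
( python3 -m handwheel '[[[0,0,0],[-0.0001,0.0011,0],0],[[0,0,0],[-0.0003,0.0022,0],0]]' 
python3 -m handwheel '[[[0,0,0],[-0.0002,0.0011,0],0],[[0,0,0],[-0.0004,0.0022,0],0]]' 
python3 -m handwheel '[[[0,0,0],[-0.0002,0.0011,0],0],[[0,0,0],[-0.0005,0.0022,0],0]]' 
python3 -m handwheel '[[[0,0,0],[-0.0003,0.0011,0],0],[[0,0,0],[-0.0006,0.0022,0],0]]' )| python3 f.py '[469,139.8]'
python3 - <<'E'
import numpy as np
a=np.array([-2.328,-2.43,-2.532,-2.634,-2.681,-2.732,-2.782,-2.832,-2.851,-2.897,-2.946])
f=np.array([9.6,10,9.7,11.5,9.9,11.7,11.5,12.7,12.1,12.6,13.1])
for s in(11,10.5,10):
    print(s,min((( (f-s*np.clip(m-a,0,None)-b)**2).sum().round(2),m.round(3),b) for m in np.linspace(-2.8,-2.4,81) for b in np.arange(8.4,10.2,.1)))
E
```

```text
t 24.25 ang -2.995 r 43.3 push 13.4 rad 3.3 fz 6.9 pos [426.2 133.5 113.2] w 13.0
t 24.45 ang -3.047 r 43.2 push 13.9 rad 2.3 fz 6.9 pos [426.  135.7 113.2] w 12.8
t 24.65 ang -3.095 r 43.2 push 15.1 rad 2.4 fz 7.4 pos [425.8 137.8 113.2] w 12.9
t 24.85 ang 3.137 r 43.2 push 15.3 rad 1.9 fz 9.4 pos [425.8 140.  113.2] w 13.4
11 (np.float64(3.55), np.float64(-2.605), np.float64(9.799999999999995))
10.5 (np.float64(3.29), np.float64(-2.595), np.float64(9.799999999999995))
10 (np.float64(3.06), np.float64(-2.585), np.float64(9.799999999999995))
```

```bash
( python3 -m handwheel '[[[0,0,0],[-0.0003,0.0012,0],0],[[0,0,0],[-0.0006,0.0024,0],0]]' )| python3 f.py '[469,139.8]'
python3 -m handwheel '[[[0,0,0],[0,0,0],0.6],[[0,0,0],[0,0,0],0.6],[[0,0,0],[0,0,-0.05],0.6],[[0,0,0],[0,0,-0.055],0.6],[[0,0,0],[0,0,-0.055],0.6]]'
```

```text
t 25.05 ang 3.081 r 43.3 push 15.8 rad 1.2 fz 8.8 pos [425.8 142.4 113.1] w 13.3
time: 25.55
tool_pos: [427.0, 145.3, 168.9]
tcp_rot: [3.141, 0.003, -2.935]
contact_force: [-0.5, -0.4, -0.4]
grip_width: 48.4
finger_force: 0.0
```

```bash
python3 -m handwheel '[[[0,0,8.4],[-0.025,0.02,0],0.5],[[0,0,16.8],[-0.05,0.04,0],0.4],[[0,0,25.2],[-0.075,0.06,0],0.4],[[0,0,33.6],[-0.1,0.08,0],0.4],[[0,0,42],[-0.121,0.101,0],0.4],[[0,0,50],[-0.121,0.101,0],0.4],[[0,0,58],[-0.121,0.101,0],0.4],[[0,0,66],[-0.121,0.101,0],0.4],[[0,0,74],[-0.121,0.101,0],0.4],[[0,0,82.2],[-0.121,0.101,0],0.4],[[0,0,82.2],[-0.121,0.101,0],0.4],[[0,0,82.2],[-0.121,0.101,0],0.4]]' 
```

```text
time: 26.75
tool_pos: [523.5, 268.4, 166.6]
tcp_rot: [-3.14, -0.0, 1.917]
contact_force: [-0.2, -0.5, 0.0]
grip_width: 36.3
finger_force: 0.0
```

```bash
( python3 -m handwheel '[[[0,0,0],[0,0.0015,0.03],0.4],[[0,0,0],[0,0.0015,0.0545],0.3],[[0,0,0],[0,0.0015,0.0545],0.3],[[0,0,0],[0,0.0015,0.0545],0],[[0,0,0],[0,0.0015,0.0545],0],[[0,0,0],[0,0.0015,0.0545],0],[[0,0,0],[0,0.0015,0.0545],0],[[0,0,0],[0,0.0015,0.0545],0]]'
python3 -m handwheel '[[[0,0,0],[-0.0002,0.0011,0],0],[[0,0,0],[-0.0004,0.0022,0],0]]' 
python3 -m handwheel '[[[0,0,0],[-0.0003,0.0011,0],0],[[0,0,0],[-0.0005,0.0022,0],0]]' 
python3 -m handwheel '[[[0,0,0],[-0.0003,0.0011,0],0],[[0,0,0],[-0.0006,0.0022,0],0]]' )| python3 f.py '[533,224.3]'
```

```text
t 27.55 ang 1.751 r 45.2 push 5.8 rad -0.2 fz 3.8 pos [524.9 268.8 114.4] w 13.4
t 27.75 ang 1.739 r 45.3 push 12.5 rad -1.0 fz 9.1 pos [525.4 269.  114.3] w 13.1
t 27.95 ang 1.697 r 45.4 push 13.6 rad -0.7 fz 9.2 pos [527.3 269.3 114.3] w 13.4
t 28.15 ang 1.650 r 45.4 push 13.3 rad -0.3 fz 8.4 pos [529.4 269.6 114.3] w 13.5
```

```bash
( python3 -m handwheel '[[[0,0,0],[-0.0003,0.0011,0],0],[[0,0,0],[-0.0006,0.0022,0],0]]' 
python3 -m handwheel '[[[0,0,0],[-0.0003,0.0011,0],0],[[0,0,0],[-0.0007,0.0022,0],0]]' 
python3 -m handwheel '[[[0,0,0],[-0.0004,0.0011,0],0],[[0,0,0],[-0.0008,0.0022,0],0]]' 
python3 -m handwheel '[[[0,0,0],[-0.0004,0.0011,0],0],[[0,0,0],[-0.0009,0.0021,0],0]]' )| python3 f.py '[533,224.3]'
```

```text
t 28.35 ang 1.602 r 45.5 push 13.0 rad -0.8 fz 9.3 pos [531.6 269.8 114.2] w 13.1
t 28.55 ang 1.555 r 45.6 push 13.9 rad -2.5 fz 8.7 pos [533.7 269.9 114.2] w 13.3
t 28.75 ang 1.507 r 45.7 push 13.9 rad -2.1 fz 10.0 pos [535.9 269.9 114.2] w 13.3
t 28.95 ang 1.461 r 45.8 push 14.1 rad -3.4 fz 9.9 pos [538.  269.8 114.2] w 13.4
```

```bash
( python3 -m handwheel '[[[0,0,0],[-0.0004,0.0011,0],0],[[0,0,0],[-0.0009,0.0021,0],0]]' )| python3 f.py '[533,224.3]'
python3 - <<'E'
import numpy as np
a=np.array([2.364,2.262,2.163,2.064,1.969,1.874,1.778,1.746,1.739,1.697,1.650,1.602,1.555,1.507,1.461])
f=np.array([9.1,8.8,9.1,10.3,10,10.6,12.2,11.7,12.5,13.6,13.3,13,13.9,13.9,14.1])
for s in(11,10.5,10,9):
    print(s,min((( (f-s*np.clip(m-a,0,None)-b)**2).sum().round(2),m.round(3),b) for m in np.linspace(1.8,2.2,81) for b in np.arange(8.4,10.2,.1)))
E
```

```text
t 29.15 ang 1.415 r 45.9 push 14.5 rad -3.7 fz 9.7 pos [540.1 269.6 114.2] w 13.4
11 (np.float64(5.28), np.float64(1.99), np.float64(9.299999999999997))
10.5 (np.float64(4.71), np.float64(2.005), np.float64(9.299999999999997))
10 (np.float64(4.26), np.float64(2.02), np.float64(9.299999999999997))
9 (np.float64(3.48), np.float64(2.1), np.float64(8.999999999999998))
```

```bash
python3 -m handwheel '[[[0,0,0],[0,0,0],0.6],[[0,0,0],[0,0,0],0.6],[[0,0,0],[0,0,-0.045],0.6],[[0,0,0],[-0.045,-0.013,-0.045],0.5],[[0,0,0],[-0.09,-0.027,-0.045],0.4],[[0,0,0],[-0.135,-0.04,-0.045],0.4],[[0,0,0],[-0.18,-0.054,-0.045],0.4],[[0,0,0],[-0.22,-0.067,-0.045],0.4],[[0,0,0],[-0.23,-0.069,-0.045],0.4],[[0,0,0],[-0.23,-0.069,-0.045],0.4],[[0,0,0],[-0.23,-0.069,-0.045],0.4]]'
```

```text
time: 30.25
tool_pos: [556.3, 30.6, 158.6]
tcp_rot: [3.14, 0.0, 1.913]
contact_force: [-0.5, -0.2, 0.6]
grip_width: 36.4
finger_force: 0.0
```

```bash
( python3 -m handwheel '[[[0,0,0],[0,-0.001,0.03],0.4],[[0,0,0],[0,-0.001,0.046],0.3],[[0,0,0],[0,-0.001,0.046],0.3],[[0,0,0],[0,-0.001,0.046],0],[[0,0,0],[0,-0.001,0.046],0],[[0,0,0],[0,-0.001,0.046],0],[[0,0,0],[0,-0.001,0.046],0],[[0,0,0],[0,-0.001,0.046],0]]'
python3 -m handwheel '[[[0,0,0],[0.0003,-0.0011,0],0],[[0,0,0],[0.0007,-0.0021,0],0]]' 
python3 -m handwheel '[[[0,0,0],[0.0004,-0.0011,0],0],[[0,0,0],[0.0008,-0.0021,0],0]]' 
python3 -m handwheel '[[[0,0,0],[0.0004,-0.001,0],0],[[0,0,0],[0.0009,-0.002,0],0]]' 
python3 -m handwheel '[[[0,0,0],[0.0005,-0.001,0],0],[[0,0,0],[0.001,-0.002,0],0]]' )| python3 f.py '[554,75.2]'
```

```text
t 31.05 ang -1.531 r 45.2 push 2.5 rad -4.7 fz 3.7 pos [555.8  30.  113.3] w 13.2
t 31.25 ang -1.535 r 45.2 push 10.6 rad -5.3 fz -1.5 pos [555.6  30.  113.5] w 12.8
t 31.45 ang -1.562 r 45.2 push 13.1 rad -5.3 fz -2.8 pos [554.4  30.  113.5] w 13.5
t 31.65 ang -1.606 r 45.1 push 13.9 rad -6.2 fz -3.1 pos [552.4  30.1 113.5] w 13.2
t 31.85 ang -1.651 r 45.1 push 13.7 rad -5.3 fz -3.6 pos [550.4  30.2 113.5] w 12.9
```

```bash
( python3 -m handwheel '[[[0,0,0],[0.0005,-0.001,0],0],[[0,0,0],[0.001,-0.002,0],0]]' 
python3 -m handwheel '[[[0,0,0],[0.0005,-0.001,0],0],[[0,0,0],[0.0011,-0.002,0],0]]' 
python3 -m handwheel '[[[0,0,0],[0.0006,-0.001,0],0],[[0,0,0],[0.0012,-0.0019,0],0]]' 
python3 -m handwheel '[[[0,0,0],[0.0006,-0.001,0],0],[[0,0,0],[0.0012,-0.0019,0],0]]' )| python3 f.py '[554,75.2]'
```

```text
t 32.05 ang -1.695 r 45.1 push 14.5 rad -6.0 fz -3.3 pos [548.4  30.4 113.5] w 13.2
t 32.25 ang -1.742 r 45.2 push 15.0 rad -6.8 fz -5.1 pos [546.3  30.7 113.6] w 13.0
t 32.45 ang -1.785 r 45.1 push 14.0 rad -6.9 fz -5.0 pos [544.4  31.1 113.6] w 13.2
t 32.65 ang -1.830 r 45.2 push 15.3 rad -9.0 fz -5.6 pos [542.4  31.5 113.6] w 13.1
```

```bash
python3 -m handwheel '[[[0,0,0],[0,0,0],0.6],[[0,0,0],[0,0,0],0.6],[[0,0,0],[0,0,-0.05],0.6],[[0,0,0],[0,0,-0.1],0.6],[[0,0,0],[0,0,-0.12],0.6],[[0,0,0],[0,0,-0.12],0.6],[[0,0,0],[0,0,-0.12],0.6],[[0,0,0],[0,0,-0.12],0.6]]'
python3 -c "
from plant import *
print(close_job())"
```

```text
time: 33.45
tool_pos: [536.0, 31.4, 230.5]
tcp_rot: [-3.138, -0.001, 1.913]
contact_force: [-0.4, 0.1, 0.2]
grip_width: 55.4
finger_force: 0.0
the job is handed in; nothing more can be done
None
```

All four handles were brought to a light bite and then tightened, crisscross both times; from push and angle I estimate about 26–32 N clamp each. I released them and handed the job in at 33.5 s, and the hand-in returned no verdict.

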